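# Press a flanged bushing home with a bushing driver

### The job

Take the blue-handled bushing driver from its grey stand, put its steel nose into the bronze bushing that sticks up from the aluminium bearing block, and push the bushing down until its flange sits flat on the block. Press only with the driver, keeping the gripper off the block and the bushing; then put the driver back upright in its stand, seated as it was, and leave the other things where they are.

Things in the scene. Friction and masses are not known exactly. Their poses are not given: they have to be found in the camera images.
- bearing_block: aluminium bearing block, fixed to the bench: body 76 (x) x 62 (y) x 45 mm high with an upright bore through its centre, and a 12 mm high foot with two screws on either x side (126 mm long over all). Origin: centre of its underside, on the bore's axis; z up.
- bushing (a joint): how far the bushing has been pressed into the block, in m, along the vertical bore axis: 0 = flange underside 16 mm above the block's top face, 0.016 = flange flat on the block (hard stop). It starts between 0 and 0.006, moves only along the bore, resists with about 9 N (a little more when moved faster) and stays where it is left.
- bushing_top (a point): centre of the upper face of the bushing's flange (upper mouth of its hole). Bronze bushing: flange 44 mm across and 4 mm thick, sleeve 30 mm across, 24 mm long below the flange, with a 22 mm hole through it. This point lies 49 mm above the bench when the bushing is home.
- driver_center (a point): centre of the bushing driver, half-way up on its axis, a loose upright tool 100 mm tall, 0.22 kg, round about its z axis (z up, towards the handle's end). From the bottom: steel nose 18 mm across and 20 mm long (its lowest 5 mm tapers to 12 mm), steel shoulder disc 40 mm across and 7 mm thick, blue cylindrical handle 28 mm across from 23 mm below to 47 mm above this point, a 3 mm steel button on top. Good grip: 10 to 25 mm above this point.
- driver_shoulder (a point): point on the driver's axis in the underside of its shoulder disc, 30 mm below driver_center and 20 mm above the tip of the nose. This face rests on the stand, and pushes on the bushing's flange.
- stand_mouth (a point): centre of the hole's mouth on top of the driver stand, a grey block 66 x 66 x 34 mm (plus 10 mm rubber pads at two sides) fixed to the bench. The hole is 25 mm across and 28 mm deep; the driver stands in it with its shoulder on the stand's top.
- vial: small glass vial with a white cap, 23 mm across, 50 mm high, loose; origin: centre of its underside. Not to be disturbed.
- seal_box: small pale card box, 32 x 52 x 20 mm, loose; origin: centre of its underside. Not to be disturbed.
- tip_rack: orange tip rack with a clear lid, 124 x 85 x 82 mm high, loose; origin: centre of its underside. Not to be disturbed.
There are look-alikes about, which are no part of the job. Of the things that look like the part that bears driver_center, the largest one is meant.

How it is judged:
On the way:
1. the bushing is pressed home, with the driver's nose in it and the driver's shoulder on its flange (value of joint bushing above 0.015 m and distance between driver_shoulder and bushing_top below 0.006 m), for 0.1 s.
At the end, for the whole second after the job is handed in: The bushing's flange is flat on the bearing block (within 1 mm), and the driver stands upright (within 0.1 rad) in its stand with its shoulder on the stand's top (shoulder point within 7 mm of the mouth's centre) (value of joint bushing above 0.015 m and distance between driver_shoulder and stand_mouth below 0.007 m and angle between driver_center's own z axis and vertical below 0.1 rad); the robot touches nothing.
It fails at once if the gripper or arm pushes on the bearing block or the bushing (more than 2 N) (contact force between any of the fingers, the arm and bearing_block above 2 N).
It fails at once if the vial, the card box or the tip rack is moved by more than 3 cm (distance of any of vial, seal_box, tip_rack from where it was at the start of the episode above 0.03 m).
It also fails if it takes over 51 s, if anything falls off the work surface, if the arm or the gripper's body presses on something with over 40 N, if the wrist force passes 120 N, or if a joint passes its speed limit or range.

### The arm

A 7-joint arm with a two-finger parallel gripper is mounted at the origin on a cart in front of the work surface, level with it; the furniture and walls round the work are solid. World frame = base frame: x ahead of the robot, y to its left, z up, the work surface at z = 0. Lengths are in m, angles in rad, forces in N, time in s.
With the tool pointing down it reaches from about 0.4 to 0.85 m from the base axis. Payload 10.4 kg.
Tool frame: the origin (TCP) lies between the finger pads; the fingertips stand 19 mm ahead of it and the grasp point (between the pads) is the TCP; z points along the fingers, y is the direction in which the jaws open and shut (so a half turn about z gives the same grasp; the last joint's range is limited). The gripper opens to 85 mm and grips with 20 to 120 N. Pads are 22 mm wide; open, the fingers measure 114 mm over their backs; the gripper's body (76 mm by 85 mm) begins 54 mm behind the grasp point. The pads swing forward as they close: fully open they stand 13 mm farther back than shut.
Start: joints at [1.136, 0.332, -0.065, 1.46, 0.022, 1.35, -0.088], TCP at [0.25, -0.573, 0.25] pointing down, gripper open.
Joint ranges: [-2.6, 2.6], [-0.5, 2.12], [-1.47, 1.34], [0.16, 2.42], [-1.27, 4.41], [0.06, 2.06], [-2.6, 2.6]. Speed limits (rad/s): [2.22, 2.22, 2.79, 2.79, 3.14, 3.14, 3.14].

### API

Orientations are given as a unit quaternion [x, y, z, w].
In Python, from workcell import manip gives the robot as it stands.
- The arm moves only by the shell command python3 -m jog 'ROWS' [FORCE]. ROWS is JSON, a list of rows, each an object with "offset": the shift along the tool's x, y, z as a fraction of full scale, a list of three; "rotation": the turn, a rotation vector about the tool's x, y, z as a fraction of full scale, a list of three; "fingers": the opening, from -1 (shut) to 1 (fully open), so that 0 is half open. A call has 1 to 8 rows; each row shifts and turns the commanded pose from where the row before left it, along the tool's axes as they then stand; what a row does not reach is not made up. Full scale, the value 1, is 0.15 m for a shift and 2 rad for a turn. A row lasts 1/8 s, in which the tool goes at most 62.5 mm and 10.7 degrees, less where a joint would pass 70% of its speed; a pose out of reach is approached as far as the arm can. A call with a number of a shift or a turn outside -1 to 1 is refused whole. A call with a gripper value outside its range is refused whole. The fingers move at their own pace and stop on an object; FORCE is the grip in N (left out, the last holds). Time passes only in rows, so rows that do not move let the fingers close. It gives the time, the measured TCP pose, the force and the opening at its end, in the units of the state.
- manip.get_obs(): the state, without advancing time (a new reading comes with each control period).
- manip.camera(name): name is "scene" or "side" or "wrist"; returns the picture (420x560x3 uint8, red, green, blue); there is no depth.
- manip.camera_info(name): a dict with "mtx" (3x3 intrinsics, pixels), "xyz" and "rotation" of the camera in the world. Camera axes: x right, y down, z forward; pixel columns grow to the right and rows downward; lengths in m; the calibration is good to about 2 mm. A picture is of the moment at which its call begins: read the wrist's pose just before it. camera_info takes no time and is no camera call; for the wrist camera it gives the pose at the moment of the call.
- manip.hand_in(): hands the job in, once; it reports no verdict.
Trained networks look in the newest picture that a camera, given by its name, has taken for a name from the list of things; names that differ only in an ending like _2 or _b are one class to them, and where a whole thing is asked for, a point or a joint stands for the part that bears it (a point fixed in the world has none). Each returns a list of dicts, best first, with "conf" (0 to 1); they miss things now and then, are a little off and sometimes report something else, mostly with a low value. They report only what shows in the picture. A call takes as long as a camera call. They do not tell look-alikes from the thing itself.
- manip.recognise(camera, query): "bbox" ([left, top, right, bottom] in pixels, round what is visible of it).
The state is a dict: "clock": time; "joint_pos": joint angles; "joint_velocities": joint speeds; "tau": joint torques, N m; "position": TCP position; "ee_rot": TCP orientation; "ft_force": force on the tool from outside, world axes, zero at the start; "torque": the same for the moment, N m; "grip_width": opening from 0.0 (shut) to 1.0 (fully open).
Only numpy, scipy, OpenCV 4.12 (cv2) and the standard library are available. Lean on these libraries where they do the work, as an engineer would, in place of code of your own. Each camera call takes 0.05 s, during which the arm holds its last target. There are 200 camera calls.

## Working session

There is one attempt and no reset: what is moved stays moved. The work goes in short steps, Python scripts to look and compute and a shell command to move; the robot and the scene stay as the last step left them, time stands still between calls to the robot, and variables do not carry over. Pictures are saved under pics/ and viewed, about 8 in all and at most 12, crops included, and the job is handed in when it is done.

```bash
mkdir -p pics; python3 - <<'E'
from workcell import manip
import cv2,numpy as np
ims=[]
for c in ("scene","side"):
    im=manip.camera(c); cv2.imwrite(f"pics/{c}0.png",im[:,:,::-1])
    i=manip.camera_info(c); print(c,np.round(i["mtx"],1).tolist(),np.round(i["xyz"],3),np.round(i["rotation"],3).tolist())
    for q in ("driver_center","bearing_block","bushing","stand_mouth","vial","seal_box","tip_rack"):
        print(q,[(np.round(d["bbox"]).astype(int).tolist(),round(d["conf"],2)) for d in manip.recognise(c,q)])
o=manip.get_obs();print(o)
E
```

```text
scene [[407.0, 0.0, 279.2], [0.0, 407.0, 205.6], [0.0, 0.0, 1.0]] [-0.198 -0.406  0.52 ] [0.754, -0.408, 0.251, -0.449]
driver_center [([271, 200, 286, 237], 0.89), ([230, 213, 241, 240], 0.77), ([286, 198, 298, 226], 0.72)]
bearing_block [([357, 241, 397, 294], 0.88)]
bushing [([371, 242, 392, 260], 0.53)]
stand_mouth [([256, 222, 292, 256], 0.62)]
vial [([316, 250, 332, 275], 0.59)]
seal_box [([352, 212, 375, 233], 0.55), ([370, 244, 392, 261], 0.27)]
tip_rack [([142, 170, 190, 223], 0.63)]
side [[494.3, 0.0, 278.5], [0.0, 494.3, 206.5], [0.0, 0.0, 1.0]] [0.336 1.089 0.495] [-0.088, 0.825, -0.557, 0.044]
driver_center [([301, 183, 317, 222], 0.8), ([262, 201, 272, 206], 0.57)]
bearing_block [([282, 171, 330, 198], 0.86)]
bushing [([303, 175, 320, 182], 0.51)]
stand_mouth [([290, 213, 318, 239], 0.6)]
vial [([322, 190, 332, 212], 0.53)]
seal_box [([231, 192, 256, 209], 0.81)]
tip_rack [([255, 251, 325, 337], 0.61)]
{'clock': 0.8, 'joint_pos': array([ 1.13641537,  0.33221204, -0.06469023,  1.4601037 ,  0.02161361,
        1.3498906 , -0.0885445 ]), 'joint_velocities': array([-1.96373490e-04, -1.10178799e-03,  4.28117016e-04, -1.94777165e-03,
        6.76762544e-04, -1.10656521e-03, -4.78037817e-05]), 'tau': array([ 5.80334545e-04, -6.25171065e+01,  4.97233006e-02, -3.91818595e+01,
        1.67067780e-02,  1.52080553e-03,  5.40785635e-06]), 'position': array([ 0.25016703, -0.57277217,  0.25032821]), 'ee_rot': array([9.78884171e-01, 2.04415697e-01, 9.82915653e-06, 3.94692293e-05]), 'ft_force': array([-0.79324443, -0.51268838, -0.11672527]), 'torque': array([-0.01659136,  0.00942959, -0.06324646]), 'grip_width': 0.9967104667067811}
```

```bash
cat > h.py <<'E'
from workcell import manip
import numpy as np, cv2
from scipy.spatial.transform import Rotation as R
def cam(c):
    i=manip.camera_info(c); r=np.array(i["rotation"]); 
    return np.array(i["mtx"]),np.array(i["xyz"]),(R.from_quat(r).as_matrix() if r.size==4 else r)
def onz(c,u,v,z,C=None):
    K,p,M=C or cam(c); d=M@np.linalg.solve(K,[u,v,1.]); return p+d*(z-p[2])/d[2]
def proj(c,X,C=None):
    K,p,M=C or cam(c); q=K@(M.T@(np.array(X)-p)); return q[:2]/q[2]
E
python3 - <<'E'
from h import *
def pr(n,*a): print(n,np.round(onz(*a),3))
# driver candidates (scene): button top -> z=0.114 if in 34 stand: shoulder z .034, center .064, top .114
for n,u,v in (("A",278.5,201),("B",235.5,214),("C",292,199)): pr(n+" top@.114","scene",u,v,.114)
pr("B base@0","scene",235.5,239,0); pr("C base0","scene",292,225,0)
pr("side A top",*("side",309,184,.114)); pr("side2@0","side",267,203.5,.01)
pr("block sc bushingtop@.06","scene",381.5,247,.06); pr("bush side@.06","side",311.5,177,.06)
pr("vial","scene",324,273,0);pr("vial side","side",327,211,0)
pr("box","scene",363,222,.01);pr("box side","side",243,200,.01)
pr("rack","scene",166,196,.041);pr("rack side","side",290,294,.041)
a=cv2.imread("pics/scene0.png")[150:320,130:420]; b=cv2.imread("pics/side0.png")[150:350,200:360]
a=cv2.resize(a,None,fx=2.7,fy=2.7,interpolation=2); cv2.imwrite("pics/a.png",a)
b=cv2.resize(b,None,fx=2.9,fy=2.9,interpolation=2); cv2.imwrite("pics/b.png",b)
E
```

```text
A top@.114 [0.464 0.016 0.114]
B top@.114 [0.366 0.057 0.114]
C top@.114 [ 0.489 -0.004  0.114]
B base@0 [0.43  0.112 0.   ]
C base0 [0.559 0.035 0.   ]
side A top [0.466 0.013 0.114]
side2@0 [ 0.589 -0.098  0.01 ]
block sc bushingtop@.06 [ 0.499 -0.212  0.06 ]
bush side@.06 [ 0.486 -0.199  0.06 ]
vial [ 0.429 -0.121  0.   ]
vial side [ 0.43  -0.111  0.   ]
box [ 0.656 -0.113  0.01 ]
box side [ 0.656 -0.106  0.01 ]
rack [0.442 0.349 0.041]
rack side [0.445 0.373 0.041]
```

View pics/a.png

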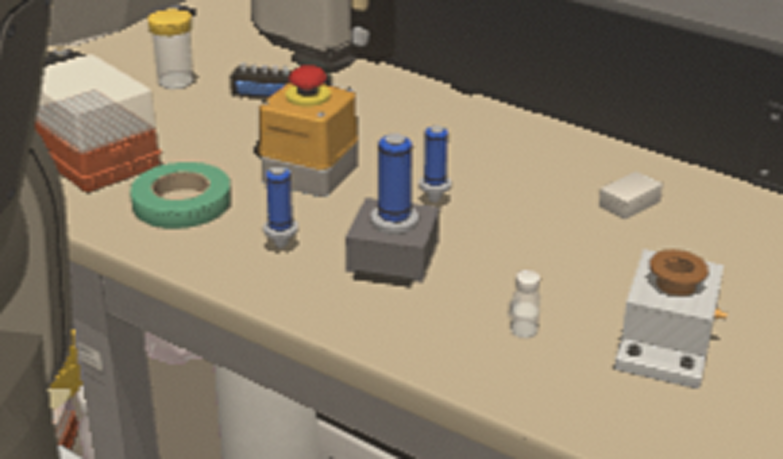

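View pics/b.png

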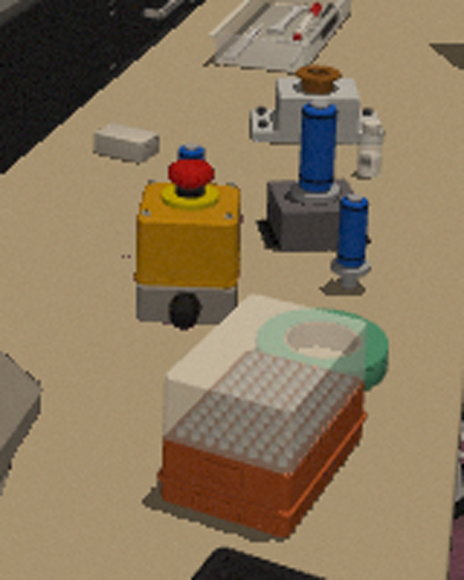

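The driver candidates in the scene picture are A (278,218) in the grey stand, B (235,226) and C (292,212). B and C are visibly smaller and stand loose on the bench. A is the largest and the only one in the stand, so it's the one meant, and the enlarged crop confirms this. A is at about (0.465, 0.014) and the bushing at about (0.49, -0.205). I'll move towards A now and look with the wrist camera on the way.

```bash
python3 -m jog '[{"offset":[0.26,-0.27,0],"rotation":[0,0,0],"fingers":1},{"offset":[0.26,-0.27,0],"rotation":[0,0,0],"fingers":1},{"offset":[0.26,-0.27,0],"rotation":[0,0,0],"fingers":1},{"offset":[0.26,-0.27,0],"rotation":[0,0,0],"fingers":1},{"offset":[0.26,-0.27,0],"rotation":[0,0,0],"fingers":1},{"offset":[0.26,-0.27,0],"rotation":[0,0,0],"fingers":1},{"offset":[0.26,-0.27,0],"rotation":[0,0,0],"fingers":1}]' 120
python3 - <<'E'
from h import *
o=manip.get_obs(); C=cam("wrist"); im=manip.camera("wrist"); cv2.imwrite("pics/w1.png",im[:,:,::-1])
print(o["clock"],o["position"],o["ee_rot"]); print(C)
for X in ((.465,.014,.114),(.49,-.205,.06)): print(proj("wrist",X,C))
for q in ("driver_center","bushing","stand_mouth"): print(q,[(np.round(d["bbox"]).astype(int).tolist(),round(d["conf"],2)) for d in manip.recognise("wrist",q)])
E
```

```text
clock: 1.68
position: [0.3873, -0.202, 0.2506]
ee_rot: [0.979, 0.204, 0.0, 0.0]
ft_force: [1.9, 0.1, -0.0]
grip_width: 0.999
1.675 [ 0.3873077  -0.20195441  0.25062999] [9.78882688e-01 2.04422089e-01 2.62735489e-04 4.72898372e-04]
(array([[295.63774365,   0.        , 278.97350112],
       [  0.        , 295.63774365, 205.39963387],
       [  0.        ,   0.        ,   1.        ]]), array([ 0.44918604, -0.17504238,  0.37513425]), array([[ 0.40074199, -0.88331664, -0.24322329],
       [-0.91618729, -0.38561023, -0.10911282],
       [ 0.00259178,  0.26656418, -0.96381369]]))
[60.98068918  1.80185989]
[321.75178279  97.42049411]
driver_center [([1, 17, 44, 56], 0.98), ([36, 0, 129, 54], 0.72)]
bushing [([308, 74, 353, 121], 0.67)]
stand_mouth [([74, 0, 155, 85], 0.8)]
```

View pics/w1.png

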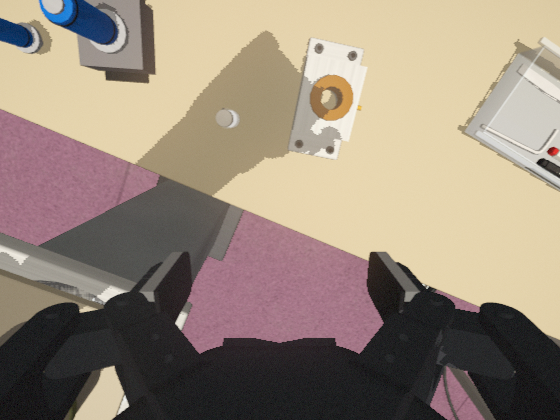

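The wrist picture shows the largest driver at upper left, with its top at (59,8) and shoulder at (107,33) on the dark stand. The bushing ring is at (331,97), the vial at (227,118) and small driver B at (20,35).

```bash
cat >> h.py <<'E'
def ell(im,box,lo,hi):
    """fit ellipse to the largest blob of an HSV range in box; full-image pixels"""
    x0,y0,x1,y1=box; hsv=cv2.cvtColor(im[y0:y1,x0:x1],cv2.COLOR_RGB2HSV); m=cv2.inRange(hsv,np.array(lo),np.array(hi))
    c=max(cv2.findContours(m,cv2.RETR_EXTERNAL,cv2.CHAIN_APPROX_NONE)[0],key=cv2.contourArea)
    e=cv2.fitEllipse(cv2.convexHull(c)); return (e[0][0]+x0,e[0][1]+y0),e[1]
E
python3 - <<'E'
from h import *
C=cam("wrist"); im=cv2.imread("pics/w1.png")[:,:,::-1].copy()
c,s=ell(im,(295,60,370,135),(5,110,60),(22,255,255)); print(c,s)
for z in (.049,.055,.060,.065): print(z,onz("wrist",*c,z,C)[:2])
for n,b in (("scene",(360,235,405,275)),("side",(295,165,330,190))):
    i=cv2.imread(f"pics/{n}0.png")[:,:,::-1].copy(); c2,s2=ell(i,b,(5,100,50),(22,255,255)); print(n,c2,s2)
    for z in (.055,.060,.065): print(z,onz(n,*c2,z)[:2])
print(onz("wrist",59,8,.114,C),onz("wrist",107,33,.041,C))
E
```

```text
(331.16565322875977, 97.30377197265625) (41.7157096862793, 45.373600006103516)
0.049 [ 0.49524994 -0.21598471]
0.055 [ 0.49439893 -0.21525168]
0.06 [ 0.49368975 -0.21464083]
0.065 [ 0.49298058 -0.21402998]
scene (380.88698387145996, 249.99410724639893) (16.448444366455078, 20.816404342651367)
0.055 [ 0.49505564 -0.21243455]
0.06 [ 0.48761237 -0.21451   ]
0.065 [ 0.4801691  -0.21658544]
side (309.1919937133789, 176.55219554901123) (10.318500518798828, 15.755609512329102)
0.055 [ 0.49472061 -0.21629566]
0.06 [ 0.49291408 -0.20146069]
0.065 [ 0.49110754 -0.18662573]
[0.45954697 0.0133337  0.114     ] [0.46002424 0.01721736 0.041     ]
```

```bash
python3 -m jog '[{"offset":[0.18,-0.28,0],"rotation":[0,0,0],"fingers":1},{"offset":[0.18,-0.28,0],"rotation":[0,0,0],"fingers":1},{"offset":[0.18,-0.28,0],"rotation":[0,0,0],"fingers":1},{"offset":[0.18,-0.28,0],"rotation":[0,0,0],"fingers":1},{"offset":[0,0,0],"rotation":[0,0,0],"fingers":1}]'
python3 - <<'E'
from h import *
o=manip.get_obs(); C=cam("wrist"); im=manip.camera("wrist"); cv2.imwrite("pics/w2.png",im[:,:,::-1])
print(o["clock"],o["position"],o["ee_rot"],C[1])
for X in ((.46,.015,.114),(.46,.015,.041)): print(proj("wrist",X,C))
E
```

```text
clock: 2.5
position: [0.4191, -0.0045, 0.2506]
ee_rot: [0.978, 0.206, 0.0, -0.0]
ft_force: [-0.1, -1.9, 0.4]
grip_width: 1.004
2.5 [ 0.419095   -0.0045049   0.25062963] [ 9.78488299e-01  2.06301850e-01  4.40518487e-04 -2.97697022e-05] [0.4808502  0.02250371 0.37516996]
[276.66915197 150.11016896]
[277.0521118  144.46506491]
```

View pics/w2.png

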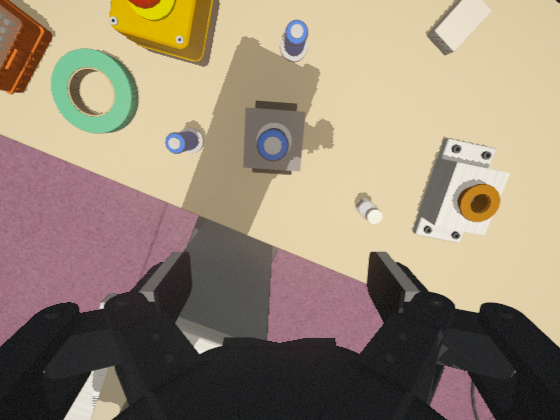

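The driver is almost directly below the camera: its button is at about (272,145) and the shoulder ring at about (275,140) on the stand. The bushing is at (479,203), B at (183,143), C at (295,38) and the vial at (370,210).

```bash
python3 - <<'E'
from h import *
C=cam("wrist"); im=cv2.imread("pics/w2.png")[:,:,::-1].copy()
c,s=ell(im,(245,118,302,172),(105,140,40),(125,255,255)); print("blue",c,s, onz("wrist",*c,.108,C))
c2,s2=ell(im,(455,178,505,228),(5,110,40),(22,255,255)); print("bush",c2,s2,onz("wrist",*c2,.049,C),onz("wrist",*c2,.06,C))
o=manip.get_obs();M=R.from_quat(o["ee_rot"]).as_matrix()
X=onz("wrist",*c,.108,C); print("offset tool",M.T@(np.r_[X[:2],.081]-o["position"])/.15)
cv2.imwrite("pics/z.png",cv2.resize(im[110:180,230:320,::-1],None,fx=8,fy=8,interpolation=2))
E
```

```text
blue (264.1560001373291, 136.75108528137207) (3.9438936710357666, 16.38692283630371) [0.46547365 0.0271939  0.108     ]
bush (478.5817127227783, 202.2046718597412) (36.88153839111328, 43.109352111816406) [ 0.49331962 -0.22386567  0.049     ] [ 0.49289518 -0.21562804  0.06      ]
offset tool [ 0.37550645 -0.08257919  1.12934696]
```

View pics/z.png

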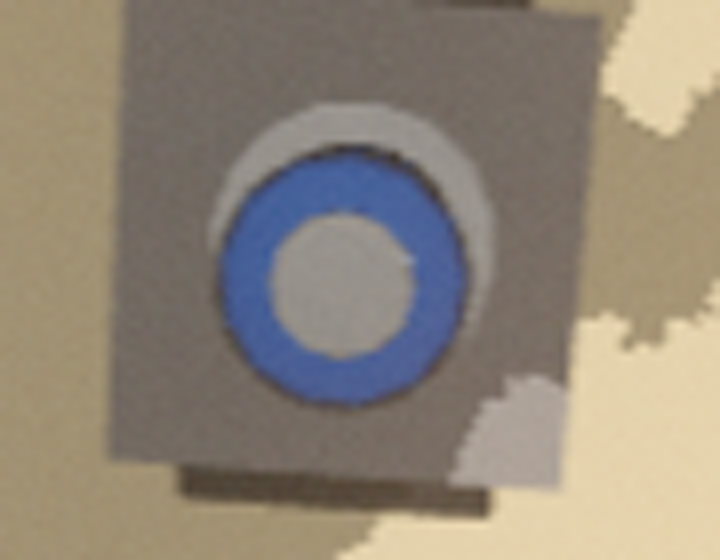

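```bash
python3 - <<'E'
from h import *
C=cam("wrist"); o=manip.get_obs();M=R.from_quat(o["ee_rot"]).as_matrix()
X=onz("wrist",272.9,145.4,.114,C); Y=onz("wrist",273.1,144.6,.111,C); print(X,Y)
print("shoulder ring",onz("wrist",230+353/8,110+245/8,.041,C))
print("offset tool",M.T@(np.r_[(X+Y)[:2]/2,.081]-o["position"])/.15, M)
E
```

```text
[0.46212774 0.01724739 0.114     ] [0.4626163  0.01732614 0.111     ]
shoulder ring [0.46222046 0.01723728 0.041     ]
offset tool [ 0.33006829 -0.03037558  1.12935915] [[ 9.15994837e-01  4.01189999e-01  2.06517636e-04]
 [ 4.01190042e-01 -9.15994808e-01 -2.49309548e-04]
 [ 8.91485845e-05  3.11219078e-04 -9.99999948e-01]]
```

```bash
python3 -m jog '[{"offset":[0.165,-0.015,0],"rotation":[0,0,0],"fingers":1},{"offset":[0.165,-0.015,0.1],"rotation":[0,0,0],"fingers":1},{"offset":[0,0,0.33],"rotation":[0,0,0],"fingers":1},{"offset":[0,0,0.35],"rotation":[0,0,0],"fingers":1},{"offset":[0,0,0.25],"rotation":[0,0,0],"fingers":1},{"offset":[0,0,0.1],"rotation":[0,0,0],"fingers":1},{"offset":[0,0,0],"rotation":[0,0,0],"fingers":1}]' 90
python3 -m jog '[{"offset":[0,0,0],"rotation":[0,0,0],"fingers":-1},{"offset":[0,0,0],"rotation":[0,0,0],"fingers":-1},{"offset":[0,0,0],"rotation":[0,0,0],"fingers":-1},{"offset":[0,0,0],"rotation":[0,0,0],"fingers":-1},{"offset":[0,0,0],"rotation":[0,0,0],"fingers":-1},{"offset":[0,0,0],"rotation":[0,0,0],"fingers":-1}]' 90
```

```text
clock: 3.42
position: [0.4621, 0.0163, 0.0806]
ee_rot: [0.979, 0.204, -0.001, -0.0]
ft_force: [-0.5, -0.6, 0.2]
grip_width: 1.001
clock: 4.18
position: [0.4626, 0.0177, 0.0817]
ee_rot: [0.979, 0.205, 0.0, 0.0]
ft_force: [-2.6, 1.5, 8.0]
grip_width: 0.305
```

```bash
python3 -m jog '[{"offset":[0,0,-0.1],"rotation":[0,0,0],"fingers":-1},{"offset":[0,0,-0.2],"rotation":[0,0,0],"fingers":-1},{"offset":[0,0,-0.25],"rotation":[0,0,0],"fingers":-1},{"offset":[0,0,-0.12],"rotation":[0,0,0],"fingers":-1},{"offset":[-0.05,0.17,0],"rotation":[0,0,0],"fingers":-1},{"offset":[-0.09,0.33,0],"rotation":[0,0,0],"fingers":-1},{"offset":[-0.09,0.33,0],"rotation":[0,0,0],"fingers":-1},{"offset":[-0.09,0.33,0],"rotation":[0,0,0],"fingers":-1}]'
python3 -m jog '[{"offset":[-0.09,0.28,0],"rotation":[0,0,0],"fingers":-1},{"offset":[-0.02,0.06,0],"rotation":[0,0,0],"fingers":-1},{"offset":[0,0,0],"rotation":[0,0,0],"fingers":-1},{"offset":[0,0,0],"rotation":[0,0,0],"fingers":-1}]'
python3 - <<'E'
from h import *
o=manip.get_obs(); print(o["position"],o["ee_rot"],o["ft_force"])
M=R.from_quat(o["ee_rot"]).as_matrix(); print("to go",M.T@(np.array([.4932,-.2145,o["position"][2]])-o["position"])/.15)
a=manip.camera("scene");b=manip.camera("side");w=manip.camera("wrist")
for n,i in zip("abw",(a,b,w)): cv2.imwrite(f"pics/3{n}.png",i[:,:,::-1])
f=lambda i,x0,y0,w_,h,s: cv2.resize(i[y0:y0+h,x0:x0+w_,::-1],(w_*s,h*s),interpolation=cv2.INTER_CUBIC)
A=f(a,330,180,100,140,4);B=f(b,260,90,100,140,4)
cv2.imwrite("pics/3.png",np.hstack([A,B]))
Cs,Cd=cam("scene"),cam("side")
p=o["position"]
for n in ("scene","side"): print(n,"nose tip",proj(n,p-[0,0,.067]),"top",proj(n,p+[0,0,.033]),"bush",proj(n,(.4932,-.2145,.0615)))
E
```

```text
clock: 5.18
position: [0.4878, -0.1628, 0.1822]
ee_rot: [0.979, 0.205, 0.0, 0.0]
ft_force: [0.7, -0.0, -2.3]
grip_width: 0.306
clock: 5.68
position: [0.4933, -0.213, 0.1816]
ee_rot: [0.979, 0.205, 0.0, -0.0]
ft_force: [-0.5, -0.4, -3.7]
grip_width: 0.307
[ 0.4932911  -0.2130029   0.18164155] [ 9.78675211e-01  2.05413712e-01  1.40111841e-04 -1.36469963e-04] [-0.54350023 -0.41015177 -3.66600589]
to go [-4.56896786e-03  8.89418519e-03 -3.37303783e-06]
scene nose tip [384.80222714 225.18766334] top [392.09689825 178.51669073] bush [381.96104924 248.07109998]
side nose tip [310.609382   156.32916786] top [312.48719316 120.15868048] bush [309.75899789 174.58404663]
```

View pics/3.png

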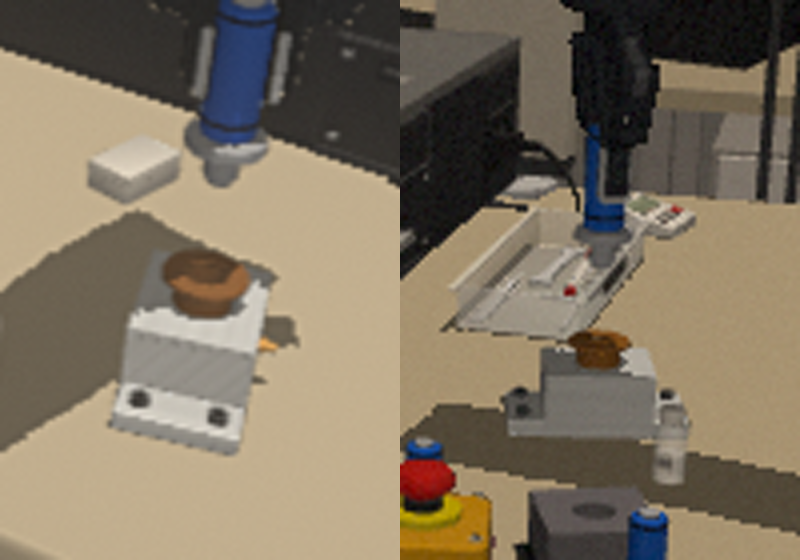

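View pics/3w.png

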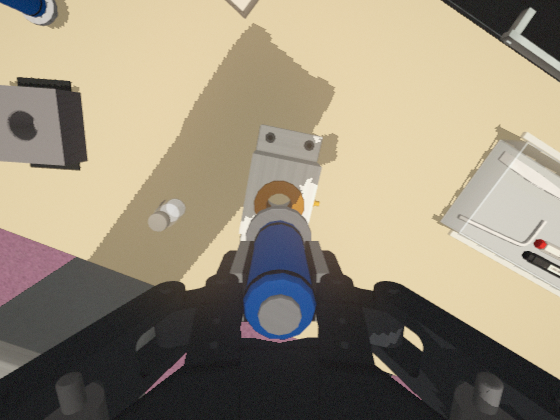

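The views agree: the nose tip is at scene (385,225) and side (310,155), the driver is upright, and the bushing mouth is at scene (382,248) and side (310,175). All are within 1 px of my predictions. I'll insert now.

```bash
python3 -m jog '[{"offset":[-0.005,0.009,0.15],"rotation":[0,0,0],"fingers":-1},{"offset":[0,0,0.15],"rotation":[0,0,0],"fingers":-1},{"offset":[0,0,0],"rotation":[0,0,0],"fingers":-1},{"offset":[0,0,0.06],"rotation":[0,0,0],"fingers":-1},{"offset":[0,0,0.06],"rotation":[0,0,0],"fingers":-1},{"offset":[0,0,0.05],"rotation":[0,0,0],"fingers":-1},{"offset":[0,0,0],"rotation":[0,0,0],"fingers":-1}]'
```

```text
clock: 6.7
position: [0.4926, -0.2157, 0.1101]
ee_rot: [0.979, 0.205, -0.0, -0.0]
ft_force: [-1.2, 1.9, -3.5]
grip_width: 0.304
```

```bash
python3 -m jog '[{"offset":[0,0,0.03],"rotation":[0,0,0],"fingers":-1},{"offset":[0,0,0.03],"rotation":[0,0,0],"fingers":-1},{"offset":[0,0,0.03],"rotation":[0,0,0],"fingers":-1},{"offset":[0,0,0],"rotation":[0,0,0],"fingers":-1}]'; python3 -m jog '[{"offset":[0,0,0.01],"rotation":[0,0,0],"fingers":-1},{"offset":[0,0,0.01],"rotation":[0,0,0],"fingers":-1},{"offset":[0,0,0],"rotation":[0,0,0],"fingers":-1},{"offset":[0,0,0],"rotation":[0,0,0],"fingers":-1}]'
```

```text
clock: 7.2
position: [0.493, -0.2158, 0.0975]
ee_rot: [0.979, 0.205, -0.0, -0.0]
ft_force: [-2.7, 4.0, 0.9]
grip_width: 0.31
clock: 7.7
position: [0.4934, -0.2158, 0.0965]
ee_rot: [0.979, 0.205, 0.0, 0.0]
ft_force: [-10.7, 6.5, 22.2]
grip_width: 0.31
```

```bash
python3 -m jog '[{"offset":[0,0,0.01],"rotation":[0,0,0],"fingers":-1},{"offset":[0,0,0.01],"rotation":[0,0,0],"fingers":-1},{"offset":[0,0,0],"rotation":[0,0,0],"fingers":-1},{"offset":[0,0,0],"rotation":[0,0,0],"fingers":-1}]'
python3 - <<'E'
from h import *
a=manip.camera("scene");b=manip.camera("side")
f=lambda i,x0,y0: cv2.resize(i[y0:y0+85,x0:x0+65,::-1],None,fx=6,fy=6,interpolation=cv2.INTER_CUBIC)
cv2.imwrite("pics/4.png",np.hstack([f(a,350,205),f(b,280,130)]))
E
```

```text
clock: 8.2
position: [0.494, -0.2159, 0.0961]
ee_rot: [0.979, 0.205, 0.0, 0.001]
ft_force: [-19.9, 10.2, 51.7]
grip_width: 0.309
```

View pics/4.png

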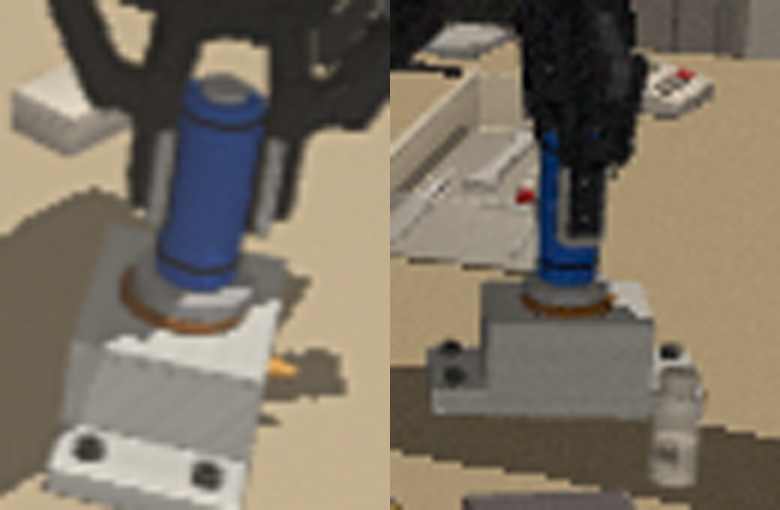

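The flange sits flat on the block: only a thin bronze rim shows between the shoulder and the block, at scene (380,258) and side (374,180). The force rose to 52 N with no further travel, which is the hard stop. Now I'll lift out and go back to the stand.

```bash
python3 -m jog '[{"offset":[0,0,-0.05],"rotation":[0,0,0],"fingers":-1},{"offset":[0,0,-0.1],"rotation":[0,0,0],"fingers":-1},{"offset":[0,0,-0.2],"rotation":[0,0,0],"fingers":-1},{"offset":[0,0,-0.2],"rotation":[0,0,0],"fingers":-1},{"offset":[0.05,-0.17,0],"rotation":[0,0,0],"fingers":-1},{"offset":[0.09,-0.33,0],"rotation":[0,0,0],"fingers":-1},{"offset":[0.09,-0.33,0],"rotation":[0,0,0],"fingers":-1},{"offset":[0.09,-0.33,0],"rotation":[0,0,0],"fingers":-1}]'
python3 -m jog '[{"offset":[0.09,-0.28,0],"rotation":[0,0,0],"fingers":-1},{"offset":[0.025,-0.06,0],"rotation":[0,0,0],"fingers":-1},{"offset":[0,0,0],"rotation":[0,0,0],"fingers":-1},{"offset":[0,0,0],"rotation":[0,0,0],"fingers":-1}]'
python3 - <<'E'
from h import *
o=manip.get_obs(); print(o["position"],o["ee_rot"],o["ft_force"])
M=R.from_quat(o["ee_rot"]).as_matrix(); print("to go",M.T@(np.array([.4624,.0173,.081])-o["position"])/.15)
a=manip.camera("scene");b=manip.camera("side")
f=lambda i,x0,y0: cv2.resize(i[y0:y0+100,x0:x0+65,::-1],None,fx=6,fy=6,interpolation=cv2.INTER_CUBIC)
cv2.imwrite("pics/5.png",np.hstack([f(a,245,165),f(b,275,140)]))
p=o["position"]
for n in ("scene","side"): print(n,"nose tip",proj(n,p-[0,0,.067]),"mouth",proj(n,(.4624,.0173,.034)))
E
```

```text
clock: 9.3
position: [0.4675, -0.0365, 0.1746]
ee_rot: [0.979, 0.204, 0.001, 0.001]
ft_force: [0.7, -0.9, -3.3]
grip_width: 0.31
clock: 9.8
position: [0.463, 0.0146, 0.1739]
ee_rot: [0.979, 0.203, 0.0, 0.0]
ft_force: [-0.6, -0.5, -3.3]
grip_width: 0.308
[0.46300894 0.01458031 0.17386992] [9.79091516e-01 2.03420107e-01 3.58684753e-05 2.48557836e-04] [-0.58026071 -0.52098914 -3.32555039]
to go [ 0.00351778 -0.01855817  0.61912347]
scene nose tip [278.70092085 204.23407467] mouth [277.16026838 232.50730141]
side nose tip [310.18158505 187.305319  ] mouth [308.75082134 216.64933959]
```

View pics/5.png

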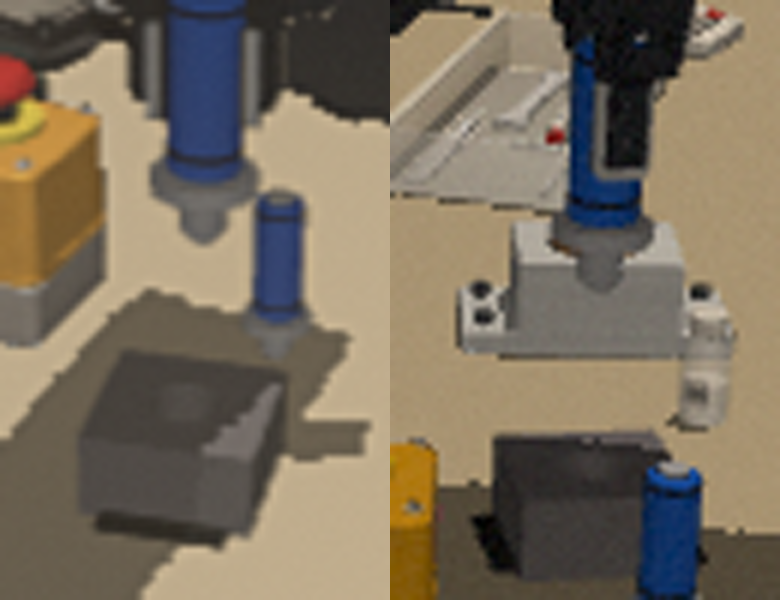

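```bash
python3 -m jog '[{"offset":[0.008,-0.022,0.2],"rotation":[0,0,0],"fingers":-1},{"offset":[0,0,0.2],"rotation":[0,0,0],"fingers":-1},{"offset":[0,0,0],"rotation":[0,0,0],"fingers":-1},{"offset":[0,0,0.07],"rotation":[0,0,0],"fingers":-1},{"offset":[0,0,0.07],"rotation":[0,0,0],"fingers":-1},{"offset":[0,0,0.05],"rotation":[0,0,0],"fingers":-1},{"offset":[0,0,0],"rotation":[0,0,0],"fingers":-1},{"offset":[0,0,0],"rotation":[0,0,0],"fingers":-1}]'
```

```text
clock: 10.9
position: [0.4627, 0.0198, 0.0855]
ee_rot: [0.979, 0.205, 0.0, 0.0]
ft_force: [0.9, -0.8, -3.9]
grip_width: 0.307
```

```bash
python3 -m jog '[{"offset":[0,0.008,0.02],"rotation":[0,0,0],"fingers":-1},{"offset":[0,0.005,0.01],"rotation":[0,0,0],"fingers":-1},{"offset":[0,0,0],"rotation":[0,0,0],"fingers":-1},{"offset":[0,0,0],"rotation":[0,0,0],"fingers":-1}]'
```

```text
clock: 11.4
position: [0.4635, 0.0183, 0.0817]
ee_rot: [0.979, 0.205, 0.0, 0.0]
ft_force: [-5.2, 2.0, 11.0]
grip_width: 0.31
```

Seated: 11 N upward at the same TCP height (0.0817) as when I gripped it. Opening.

```bash
python3 -m jog '[{"offset":[0,0,0],"rotation":[0,0,0],"fingers":1},{"offset":[0,0,0],"rotation":[0,0,0],"fingers":1},{"offset":[0,0,0],"rotation":[0,0,0],"fingers":1},{"offset":[0,0,0],"rotation":[0,0,0],"fingers":1},{"offset":[0,0,0],"rotation":[0,0,0],"fingers":1},{"offset":[0,0,-0.1],"rotation":[0,0,0],"fingers":1},{"offset":[0,0,-0.25],"rotation":[0,0,0],"fingers":1},{"offset":[0,0,-0.3],"rotation":[0,0,0],"fingers":1}]'
python3 -m jog '[{"offset":[0,0,-0.3],"rotation":[0,0,0],"fingers":1},{"offset":[-0.2,0.1,-0.1],"rotation":[0,0,0],"fingers":1},{"offset":[-0.2,0.1,0],"rotation":[0,0,0],"fingers":1},{"offset":[0,0,0],"rotation":[0,0,0],"fingers":1},{"offset":[0,0,0],"rotation":[0,0,0],"fingers":1}]'
python3 - <<'E'
from h import *
a=manip.camera("scene");C=cam("wrist");b=manip.camera("wrist"); d=manip.camera("side")
f=lambda i,x0,y0,w,h,s: cv2.resize(i[y0:y0+h,x0:x0+w,::-1],(w*s,h*s),interpolation=cv2.INTER_CUBIC)
cv2.imwrite("pics/6.png",np.hstack([f(a,230,180,190,140,2),np.vstack([f(b,0,0,560,280,1)])[:280,150:560]]))
for z in (.111,.041): print(proj("wrist",(.4625,.0175,z),C))
i=cv2.imread("pics/side0.png")[:,:,::-1]; D=cv2.absdiff(i,d).max(2); s0=cv2.imread("pics/scene0.png")[:,:,::-1]; E_=cv2.absdiff(s0,a).max(2)
for n,DD,bx in (("side vial",D,(320,188,334,214)),("side box",D,(229,190,258,211)),("side rack",D,(253,249,327,339)),("scene drv",E_,(268,198,290,240)),("side drv",D,(300,182,318,223))):
    print(n,(DD[bx[1]:bx[3],bx[0]:bx[2]]>40).mean())
E
```

```text
clock: 12.4
position: [0.4629, 0.0181, 0.18]
ee_rot: [0.979, 0.205, -0.0, -0.0]
ft_force: [0.9, 0.5, 0.3]
grip_width: 0.998
clock: 13.02
position: [0.4206, -0.033, 0.239]
ee_rot: [0.979, 0.205, 0.0, 0.0]
ft_force: [0.4, 0.2, 0.4]
grip_width: 1.0
[242.91700068 134.96636642]
[250.57075473 132.54929995]
side vial 0.0
side box 0.0
side rack 0.0
scene drv 0.36038961038961037
side drv 0.23577235772357724
```

View pics/6.png

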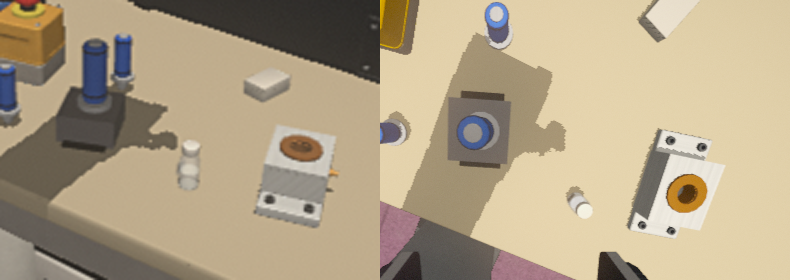

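The driver stands upright in the stand: its top is at wrist (244,132) and the shoulder ring at (252,130), within about 3 px of prediction. The flange lies flat on the block. The driver pixels differ from the first picture because the arm now shades it. The vial, box and rack are unchanged.

```bash
python3 -c "
from workcell import manip
print(manip.hand_in())"
```

```text
the job is handed in; nothing more can be done
None
```

The bushing is pressed home, the driver is back upright in its stand, and I handed the job in at about 13 s of the 51 s allowed; the hand-in reports no verdict.

- **Pressing:** I used the largest driver, the one in the grey stand. I pushed until the force rose to about 52 N with no further travel. The tool height there (0.096 m) matches the flange sitting flat on the block, and both fixed cameras show it flat.
- **Driver back in its stand:** it seated at 0.0817 m, the same tool height as when I picked it up. In the last wrist picture it stands upright, within about 3 pixels of where I expected it.
- **Other things:** in the side view the vial, card box and tip rack show no change from the start. The gripper is open and clear, with force readings near zero.
- **Check that disagreed:** comparing the driver's pixels with the first picture gave a 24–36% difference. I put this down to the arm's shadow, because the measured positions agree.

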